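# Slide the sensor carriage round the bent bar to its stop

### The job

Thread the blue sensor carriage onto the free end of the bent dark steel bar, front face first, so that its sensor looks inward at the circuit board, and slide it lightly round the bend, turning with it so that it never binds, until it meets the bumper of the red stop collar. Press it home with a steady 8 N or so for a second without pushing the collar along the bar, then let go and leave it there; leave the other things alone.

Things in the scene. Friction and masses are not known exactly. Their poses are not given: they have to be found in the camera images.
- bar: Bent dark steel bar, 10 mm thick, on a post (26 x 30 mm, top at z 89 mm) at its far end. Origin on the desk under the centre of the bend, z up. Its axis, level at z 75 mm, runs straight from the free end (x 120, y -57.5 mm; last 10 mm tapered to 4 mm) along +y to (120, 0), then bends left round the origin at radius 120 mm through 104 degrees to the post. Press on it with 8 N at most.
- stop_collar: Red collar, 26 mm across, 14 mm long, clamped on the bar, each time elsewhere; it slips at 20 N: press with 14 N at most. A black-faced bumper sleeve, 20 mm across, sticks out of it toward the arriving carriage by 2 to 10 mm, set anew each time and not reported. Origin as the bar's; turned about z by the angle of the red face round the bend (57 to 80 degrees); +y: direction of travel there.
- collar_face (a point): Centre of the red collar's face toward the arriving carriage, on the bar's axis; the bumper sticks out from it. Axes as the collar's.
- carriage: Blue block on a heavy steel foot, 30 (x) x 32 (y) x 40 mm high, standing on the desk; origin under its centre, x along the bore, z up. Bore 12.5 mm wide, chamfered 2 mm, axis 24 mm above the underside, through from the rear (-x) to the front face (+x). On top a black grip tab, 30 (x) x 12 (y) mm, from z 40 to 71 mm. A 14 mm sensor barrel sticks out 12 mm on the +y side. 0.08 to 0.14 kg.
- carriage_bore (a point): Centre of the carriage's bore, 24 mm above its underside; axes as the carriage's.
- carriage_front (a point): Centre of the front (+x) mouth of the bore: 15 mm ahead of the bore's centre; axes as the carriage's. This face meets the bumper.
- board_small: Small green circuit board 78 x 58 x 24 mm lying loose on the black mat at the centre of the bend; leave alone.
- flux_jar: Amber jar with a white lid, 43 x 43 x 38 mm; leave alone.
- nose_pliers: Blue-handled pliers lying down, 127 mm long; leave alone.
- driver_red: Red-handled screwdriver lying down, 159 mm long; leave alone.
- braid_reel: Small reel, 69 x 52 x 16 mm, lying flat; leave alone.
There are look-alikes about, which are no part of the job. Leave any orange look-alike of the carriage alone.

How it is judged:
On the way, in this order (a step that is already met when the one before it is completed fails the run):
1. the carriage is threaded on the straight end of the bar (y of carriage_bore in the frame of bar between -0.04 and 0.03 m and angle between the x axis of carriage and the y axis of bar, either way round below 0.3 rad and x of carriage_bore in the frame of bar between 0.115 and 0.125 m and z of carriage_bore in the frame of bar between 0.071 and 0.079 m).
2. the carriage's front is pressed steadily on the stop's bumper with 5.5 to 11 N (contact force between carriage and stop_collar between 5.5 and 11 N and distance between carriage_front and collar_face below 0.015 m), for 0.7 s.
At the end, for the whole second after the job is handed in: The carriage hangs on the bar, released and at rest, its front within 15 mm of the red collar's face (the bumper stands between), its bore within 0.35 rad of the bar's direction at the collar, tilted less than 0.4 rad (distance between carriage_front and collar_face below 0.015 m and angle between the x axis of carriage and the y axis of stop_collar, either way round below 0.35 rad and angle between carriage's own z axis and vertical below 0.4 rad and linear speed of carriage below 0.01 m/s and contact force between carriage and the fingers below 0.1 N); the robot touches nothing.
It fails at once if the carriage pressed on the bar with more than 8 N (contact force between carriage and bar above 8 N).
It fails at once if the carriage pressed on the stop with more than 14 N (contact force between carriage and stop_collar above 14 N).
It fails at once if the stop collar pushed more than 2 mm along the bar (distance of collar_face from where it was at the start of the episode above 0.002 m).
It fails at once if a bystander moved more than 15 mm (distance of any of board_small, flux_jar, nose_pliers, driver_red, braid_reel from where it was at the start of the episode above 0.015 m).
It also fails if it takes over 72 s, if anything falls off the work surface, if the arm or the gripper's body presses on something with over 40 N, if the wrist force passes 120 N, or if a joint passes its speed limit or range.

### The arm

A 7-joint arm with a two-finger parallel gripper is mounted at the origin on a cart in front of the work surface, level with it; the furniture and walls round the work are solid. World frame = base frame: x ahead of the robot, y to its left, z up, the work surface at z = 0. Lengths are in m, angles in rad, forces in N, time in s.
With the tool pointing down it reaches from about 0.4 to 0.85 m from the base axis. Payload 4.5 kg.
Tool frame: the origin (TCP) lies at the centre of the arm's flange, where the gripper is bolted on; the fingertips stand 166 mm ahead of it and the grasp point (between the pads) lies 147 mm ahead of it (r.grip_depth is the distance from the TCP to the grasp point, in m); z points along the fingers, y is the line along which they close (so a half turn about z gives the same grasp; the last joint's range is limited). The gripper opens to 88 mm and grips with 3 to 60 N. Pads are 18 mm wide; open, the fingers measure 123 mm over their backs; the gripper's body (75 mm by 187 mm) begins 45 mm behind the grasp point.
Start: joints at [1.2, 0.689, -0.195, 1.565, 0.157, 0.902, -0.215], TCP at [0.246, -0.574, 0.405] pointing down, gripper open.
Joint ranges: [-3.01, 3.01], [-0.46, 2.08], [-1.47, 1.51], [0.13, 2.56], [-1, 4.14], [0.04, 2.09], [-2.66, 2.66]. Speed limits (rad/s): [2.57, 2.57, 3.14, 3.14, 3.14, 3.14, 3.14].

### API

Orientations are given as a unit quaternion [x, y, z, w].
In Python, from plant import status, cams, r, finder gives the robot as it stands.
- The arm moves only by the tool play_rows, never from a script. Its argument "rows" is a list of rows, each a list of 7 numbers: the opening in per cent of the stroke, from 0 (shut) to 100 (fully open), then the shift along the tool's x, y, z in m, then the turn, a rotation vector about the tool's x, y, z in degrees. A call has 1 to 8 rows; each row shifts and turns the commanded pose from where the row before left it, along the tool's axes as they then stand; what a row does not reach is not made up. A row lasts 1/8 s, in which the tool goes at most 62.5 mm and 10.7 degrees, less where a joint would pass 70% of its speed; a pose out of reach is approached as far as the arm can. A call with a gripper value outside its range is refused whole. The fingers move at their own pace and stop on an object; "grip_force" is the grip in N (left out, the last holds). Time passes only in rows, so rows that do not move let the fingers close. It gives the time, the measured TCP pose, the force, the opening and the grip force at its end, in the units of the state.
- status.get_state(): the state, without advancing time (a new reading comes with each control period).
- cams.snapshot(name): name is "side" or "top"; returns the picture (480x640x3 uint8, red, green, blue); there is no depth.
- cams.camera_params(name): a dict with "vfov" (degrees; the focal length in pixels is half the picture's height over the tangent of half this angle, whatever the lens; pixels are square), "cx", "cy" (the principal point, pixels), "R" (3x3) and "t" (3): a world point X has camera coordinates R X + t. Camera axes: x right, y down, z forward; pixel columns grow to the right and rows downward; lengths in m; the calibration is good to about 2 mm. A picture is of the moment at which its call begins. camera_params takes no time and is no camera call.
- r.finish_job(): hands the job in; it is judged then, once.
Trained networks look in the newest picture that a camera, given by its name, has taken for a name from the list of things; names that differ only in an ending like _2 or _b are one class to them, and where a whole thing is asked for, a point or a joint stands for the part that bears it (a point fixed in the world has none). Each returns a list of dicts, best first, with "score" (0 to 1); they miss things now and then, are a little off and sometimes report something else, mostly with a low value. They report only what shows in the picture. A call takes as long as a camera call. They do not tell look-alikes from the thing itself.
- finder.spot_in(camera, label): "at" ([x, y, z] in m, in the coordinates of the camera as it stood for that picture, good to about 4 mm: the middle of the surface that is visible of it).
- finder.regions_of(camera, label): "mask" (480x640 bool, what is visible of it).
The state is a dict: "clock": time; "q": joint angles; "qd": joint speeds; "joint_torque": joint torques, N m; "tool_pos": TCP position; "eef_rot": TCP orientation; "contact_force": force on the tool from outside, world axes, zero at the start; "moment": the same for the moment, N m; "opening": opening from 0.0 (shut) to 1.0 (fully open); "finger_force": force on a finger pad.
Only numpy, scipy, OpenCV 4.12 (cv2) and the standard library are available. Lean on these libraries where they do the work, as an engineer would, in place of code of your own. Each camera call takes 0.05 s, during which the arm holds its last target. There are 200 camera calls.

## Working session

There is one attempt and no reset: what is moved stays moved. The work goes in short steps, Python scripts to look and compute and a tool call to move; the robot and the scene stay as the last step left them, time stands still between calls to the robot, and variables do not carry over. Pictures are saved under pics/ and viewed, at most 10 in all, crops included, and the job is handed in when it is done.

Besides the shell and the picture viewer there is one more tool, called after ">>>" as a command line: name --pt "numbers of a row" for each row, then --argument value for the rest. play_rows: Moves the arm, as the interface text tells. Its arguments: {"type":"object","properties":{"rows":{"type":"array","items":{"type":"array","items":{"type":"number"}}},"grip_force":{"type":"number"}},"required":["rows"]}

```bash
ls; mkdir -p pics; python3 - <<'E'
from plant import status,cams,r,finder
import cv2,numpy as np
s=status.get_state();print({k:np.round(s[k],3).tolist() for k in('clock','tool_pos','eef_rot','contact_force','opening')},r.grip_depth)
for c in('side','top'):
    im=cams.snapshot(c);cv2.imwrite(f'pics/{c}0.png',im[:,:,::-1]);p=cams.camera_params(c)
    R=np.array(p['R']);t=np.array(p['t']);print(c,p['vfov'],p['cx'],p['cy'],R.round(3).tolist(),(-R.T@t).round(3))
    for l in('carriage','bar','stop_collar'):
        for d in finder.spot_in(c,l):
            a=np.array(d['at']);f=240/np.tan(np.radians(p['vfov']/2))
            print(l,round(d['score'],2),(R.T@(a-t)).round(3),(f*a[:2]/a[2]+[p['cx'],p['cy']]).round())
E
```

```text
pics
{'clock': 0.0, 'tool_pos': [0.246, -0.574, 0.404], 'eef_rot': [0.98, 0.201, -0.0, -0.001], 'contact_force': [-0.25, -0.041, 0.127], 'opening': 0.999} 0.1473
side 57.38646201266787 318.06246992494107 245.889244256795 [[1.0, -0.001, -0.002], [-0.002, -0.546, -0.838], [-0.0, 0.838, -0.546]] [ 0.561 -0.722  0.547]
carriage 0.72 [ 0.462 -0.286  0.044] [250. 372.]
carriage 0.66 [ 0.462 -0.183  0.038] [259. 326.]
bar 0.86 [0.603 0.124 0.082] [337. 213.]
stop_collar 0.67 [0.585 0.201 0.078] [328. 199.]
top 53.50132594060753 323.91165895724976 234.56229359729483 [[0.003, -0.999, 0.032], [-0.996, -0.006, -0.088], [0.088, -0.032, -0.996]] [0.449 0.016 1.226]
carriage 0.79 [ 0.551 -0.161  0.043] [380. 236.]
carriage 0.69 [ 0.458 -0.171  0.041] [384. 273.]
carriage 0.69 [ 0.458 -0.271  0.043] [424. 273.]
bar 0.71 [0.597 0.135 0.082] [260. 215.]
stop_collar 0.55 [0.584 0.202 0.085] [231. 220.]
```

View pics/side0.png

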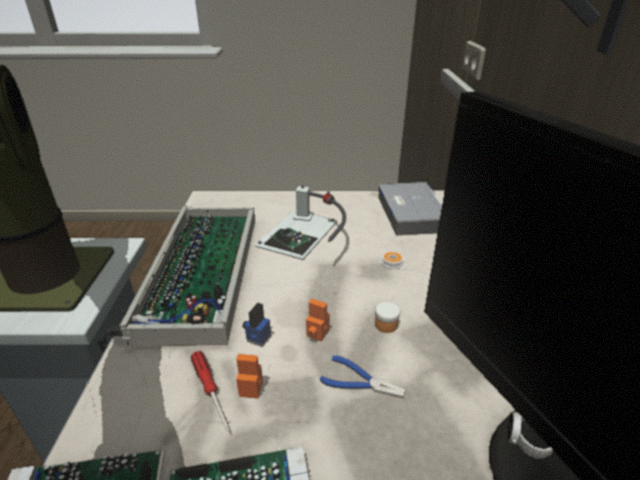

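View pics/top0.png

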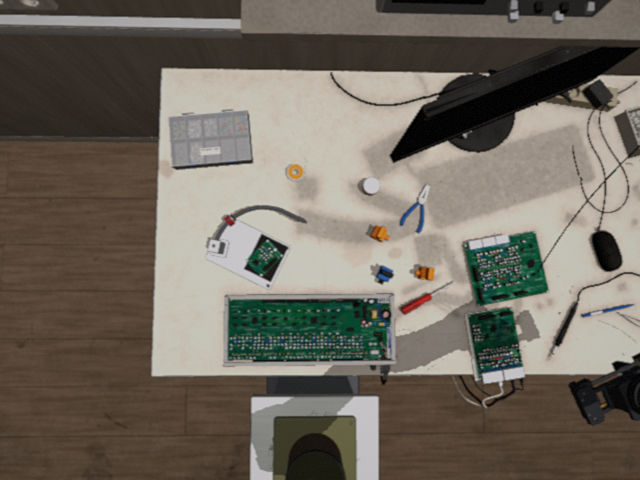

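The side view shows the blue carriage at (257,325), with orange look-alikes at (317,320) and (249,375). In the top view the blue one is at (384,272), with orange ones at (379,233) and (425,272). I choose the blue one. The bar runs from its free end at top (305,220) to the post at (216,247), with the red collar at (229,219). I'll crop in for a closer check.

```bash
python3 - <<'E'
import cv2,numpy as np
t=cv2.imread('pics/top0.png');s=cv2.imread('pics/side0.png')
z=lambda im,x,y,w,h,W,H:cv2.resize(im[y:y+h,x:x+w],(W,H),interpolation=cv2.INTER_CUBIC)
a=np.hstack([z(t,364,252,40,40,300,300),z(s,232,295,50,50,300,300)])
b=np.hstack([z(t,200,195,120,90,400,300),z(s,270,175,100,100,300,300)])[:, :600]
b=np.hstack([z(t,205,195,110,110,300,300),z(s,270,175,100,100,300,300)])
cv2.imwrite('pics/crop0.png',np.vstack([a,b]))
E
```

```text
(no output)
```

View pics/crop0.png

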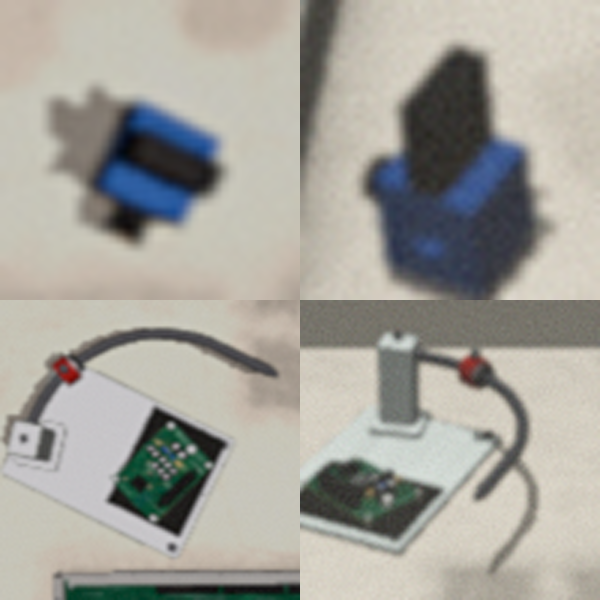

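The crop confirms the blue block. Its barrel is on the side facing the robot (lower left in the top view), so its bore points to about yaw 67°. The bar's straight part runs at nearly the same yaw. Next I fit the poses.

```bash
cat > h.py <<'E'
from plant import status,cams,r,finder
import cv2,numpy as np
from scipy.optimize import minimize,least_squares
from scipy.spatial import cKDTree
P={c:cams.camera_params(c) for c in('side','top')}
def proj(c,X):
    p=P[c];Y=np.asarray(X)@np.array(p['R']).T+p['t'];f=240/np.tan(np.radians(p['vfov']/2))
    return f*Y[:,:2]/Y[:,2:]+[p['cx'],p['cy']]
def rz(a):return np.array([[np.cos(a),-np.sin(a),0],[np.sin(a),np.cos(a),0],[0,0,1]])
def box(x0,x1,y0,y1,z0,z1):return np.array([[x,y,z] for x in(x0,x1) for y in(y0,y1) for z in(z0,z1)])
parts=[box(-.015,.015,-.016,.016,0,.04),box(-.015,.015,-.006,.006,.04,.071),box(-.007,.007,.016,.028,.017,.031)]
def render(c,X,K=4):
    m=np.zeros((480*K,640*K),np.uint8)
    for q in X: cv2.fillConvexPoly(m,cv2.convexHull(np.round((proj(c,q)+.5)*K-.5).astype(np.int32)),255)
    return cv2.resize(m,(640,480),interpolation=cv2.INTER_AREA)/255.
def arc(s): # axis point/tangent at bar y (straight) or angle deg
    pass
def barpts():
    s=np.linspace(-.0575,0,40);a=np.radians(np.linspace(0,98,90))
    return np.vstack([np.c_[0*s+.12,s,0*s+.075],np.c_[.12*np.cos(a),.12*np.sin(a),0*a+.075]])
E
python3 - <<'E'
from h import *
ims={c:cams.snapshot(c) for c in P}
M={};B={}
for c in P:
    im=ims[c].astype(int);R,G,Bl=im[...,0],im[...,1],im[...,2]
    ds=finder.regions_of(c,'carriage')
    for d in ds:
        m=d['mask'];v=im[m].mean(0);print(c,round(d['score'],2),m.sum(),v.round(),np.argwhere(m).mean(0)[::-1].round(1))
        if v[2]>v[0] and c not in M:M[c]=m
    b=finder.regions_of(c,'bar')[0]['mask'];mx=im.max(2)
    k=b&(mx<115)&(np.ptp(im,axis=2)<30);print('bar',b.sum(),k.sum());B[c]=k
    cv2.imwrite(f'pics/m_{c}.png',np.hstack([M[c]*255,k*255]).astype(np.uint8))
np.savez('m.npz',**{'M'+c:M[c] for c in M},**{'B'+c:B[c] for c in B})
def cost(p,cs):
    return sum(np.abs(render(c,[q@rz(p[2]).T+[p[0],p[1],0] for q in parts])-M[c]).sum()/M[c].sum() for c in cs)
for cs in(['side','top'],['top'],['side']):
    best=min((minimize(cost,[.458,-.175,y],args=(cs,),method='Nelder-Mead',options=dict(initial_simplex=np.array([.458,-.175,y])+np.array([[0,0,0],[.01,0,0],[0,.01,0],[0,0,.15]]))) for y in np.radians([55,67,80])),key=lambda o:o.fun)
    print('carriage',cs,best.x[:2].round(4),np.degrees(best.x[2]).round(1),round(best.fun,3))
def res(p,cs):
    out=[]
    for c in cs:
        q=proj(c,barpts()@rz(p[2]).T+[p[0],p[1],0]);m=np.argwhere(B[c])[:,::-1]
        d,_=cKDTree(q).query(m);e,_=cKDTree(m).query(q);out+=[d/np.sqrt(len(d)),e/np.sqrt(len(e))]
    return np.hstack(out)
for cs in(['side','top'],['top'],['side']):
    o=least_squares(res,[.52,.12,-.37],args=(cs,),x_scale=[.01,.01,.1],loss='soft_l1',diff_step=1e-3)
    print('bar',cs,o.x[:2].round(4),np.degrees(o.x[2]).round(1),o.cost.round(3))
E
```

```text
side 0.79 838 [68. 72. 83.] [257.9 325.8]
side 0.7 812 [147.  89.  58.] [317.5 319.7]
side 0.58 1048 [148.  89.  57.] [249.2 375.6]
bar 291 196
top 0.75 234 [55. 70. 94.] [383.3 274.5]
top 0.73 241 [142.  88.  41.] [423.9 272.7]
top 0.67 188 [161.  94.  31.] [379.4 233.5]Traceback (most recent call last):
  File "<stdin>", line 10, in <module>
IndexError: list index out of range
```

```bash
cat > fit.py <<'E'
from h import *
ims={c:cams.snapshot(c) for c in P}
M={};B={}
for c in P:
    im=ims[c].astype(int);mx=im.max(2)
    for d in finder.regions_of(c,'carriage'):
        m=d['mask'];v=im[m].mean(0)
        if v[2]>v[0] and c not in M:M[c]=m
    roi=np.zeros((480,640),bool)
    if c=='top': roi[198:224,233:310]=1
    else: roi[190:245,308:350]=1;  
    k=(roi&(mx<105)&(np.ptp(im,axis=2)<25)).astype(np.uint8)
    n,l,st,_=cv2.connectedComponentsWithStats(k);k=l==1+st[1:,4].argmax();B[c]=k
    print(c,k.sum(),np.argwhere(k).min(0),np.argwhere(k).max(0))
def cost(p,cs):
    return sum(np.abs(render(c,[q@rz(p[2]).T+[p[0],p[1],0] for q in parts])-M[c]).sum()/M[c].sum() for c in cs)
for cs in(['side','top'],['top'],['side']):
    best=min((minimize(cost,[.458,-.175,y],args=(cs,),method='Nelder-Mead',options=dict(initial_simplex=np.array([.458,-.175,y])+np.array([[0,0,0],[.01,0,0],[0,.01,0],[0,0,.15]]))) for y in np.radians([55,67,80])),key=lambda o:o.fun)
    print('carriage',cs,best.x[:2].round(4),np.degrees(best.x[2]).round(1),round(best.fun,3))
    if len(cs)==2:bc=best.x
def res(p,cs):
    out=[]
    for c in cs:
        q=proj(c,barpts()[:105]@rz(p[2]).T+[p[0],p[1],0]);m=np.argwhere(B[c])[:,::-1]
        d,_=cKDTree(proj(c,barpts()@rz(p[2]).T+[p[0],p[1],0])).query(m);e,_=cKDTree(m).query(q);out+=[d/np.sqrt(len(d)),e/np.sqrt(len(e))]
    return np.hstack(out)
for cs in(['side','top'],['top'],['side']):
    o=least_squares(res,[.52,.12,-.37],args=(cs,),x_scale=[.01,.01,.1],diff_step=1e-3)
    print('bar',cs,o.x[:2].round(4),np.degrees(o.x[2]).round(1),o.cost.round(3))
    if len(cs)==2:bb=o.x
v=[]
for c,(x,y,w,h) in dict(top=(205,195,200,100),side=(225,175,150,180)).items():
    im=cv2.resize(np.ascontiguousarray(ims[c][y:y+h,x:x+w,::-1]),None,fx=4 if c=='top' else 2,fy=4 if c=='top' else 2,interpolation=cv2.INTER_CUBIC);k=im.shape[1]/w
    g=lambda X:np.round((proj(c,X)+.5-[x,y])*k).astype(np.int32)
    for s in(.005,-.005):
        b=barpts();n=b.copy();n[:,2]=0;n[:40,1]=0;n/=np.linalg.norm(n,axis=1)[:,None]
        cv2.polylines(im,[g((b+s*n)@rz(bb[2]).T+[*bb[:2],0])],False,(0,255,255),1)
    for q in parts: cv2.polylines(im,[cv2.convexHull(g(q@rz(bc[2]).T+[*bc[:2],0]))],True,(0,255,0),1)
    v.append(im)
W=800;out=np.zeros((600,800,3),np.uint8)
out[:400]=v[0];cv2.imwrite('pics/fit_top.png',v[0]);cv2.imwrite('pics/fit_side.png',cv2.resize(v[1],None,fx=1.6,fy=1.6))
E
python3 fit.py
```

```text
side 164 [196 327] [240 345]
top 294 [206 233] [222 306]
carriage ['side', 'top'] [ 0.4591 -0.1747] 65.4 0.295
carriage ['top'] [ 0.4588 -0.1746] 66.8 0.216
carriage ['side'] [ 0.4591 -0.1748] 65.3 0.081
bar ['side', 'top'] [0.4979 0.1246] -26.7 1.974
bar ['top'] [0.4975 0.1258] -27.6 0.945
bar ['side'] [0.4982 0.1231] -26.1 0.894
```

View pics/fit_top.png

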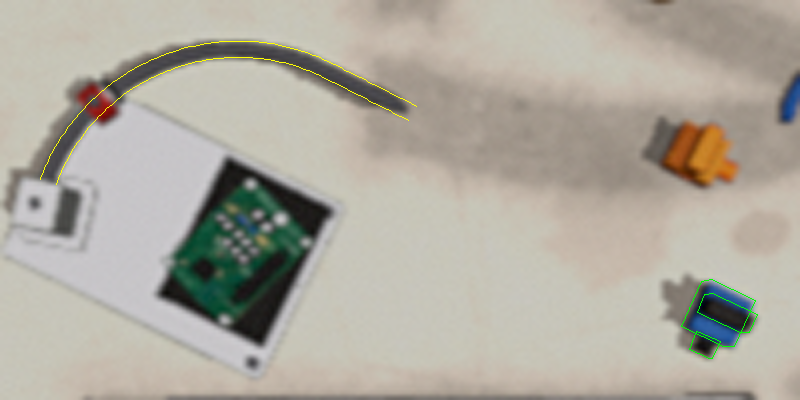

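View pics/fit_side.png

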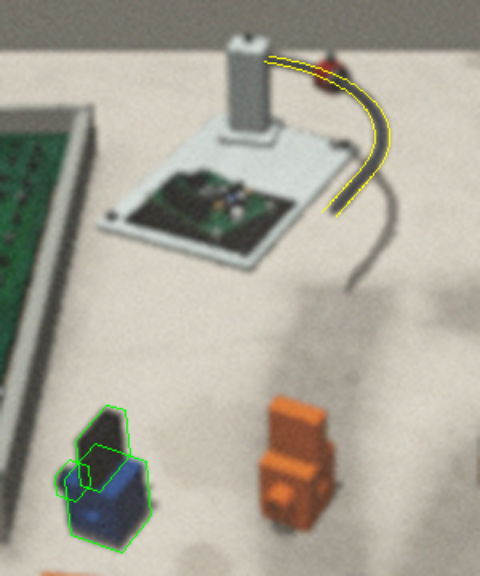

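The overlays match both views. The bar centre is at about (0.498, 0.1245) with yaw −26.7°, and the carriage at (0.459, −0.175) with yaw about 66°. I'm moving now.

```bash
cat > plan.py <<'E'
import numpy as np,json
from scipy.spatial.transform import Rotation as Ro
from plant import status
def now(v=1):
    s=status.get_state();M=Ro.from_quat(s['eef_rot']).as_matrix();y=np.degrees(np.arctan2(M[1,0],M[0,0]))
    if v:print('t',round(s['clock'],2),'p',np.round(s['tool_pos'],4),'yaw',y.round(2),'tilt',M[:2,2].round(4),'F',np.round(s['contact_force'],2),'M',np.round(s['moment'],2),'op',round(s['opening'],3),'ff',np.round(s['finger_force'],2))
    return np.array([*s['tool_pos'],y])
def rows(p,goals,op):
    "goals: list of (x,y,z,yaw), one row each"
    p=np.array(p,float);out=[]
    for g in goals:
        a=np.radians(p[3]);d=np.array(g[:3])-p[:3];c,s=np.cos(a),np.sin(a)
        t=np.round([d[0]*c+d[1]*s,d[0]*s-d[1]*c,-d[2]],4);w=round(-(g[3]-p[3]),2)
        out.append([op,*t.tolist(),0,0,w])
        p=p+[t[0]*c+t[1]*s,t[0]*s-t[1]*c,-t[2],-w]
    for i in range(0,len(out),8):print(json.dumps(out[i:i+8]))
    return p
def lin(a,b,n):return [np.array(a)+(np.array(b)-a)*k/n for k in range(1,n+1)]
E
python3 - <<'E'
from plan import *
p=now();g=np.array([.459,-.1747,.29,65.6])
q=rows(p,lin(p,g,8),45);g2=g.copy();g2[2]=.2095
rows(q,lin(q,g2,3),45)
E
```

```text
t 0.9 p [ 0.2462 -0.5745  0.4048] yaw 23.19 tilt [ 0.     -0.0001] F [ 0.07 -0.36 -0.19] M [-0.03  0.03 -0.02] op 0.998 ff 0.0
[[45, 0.0441, -0.0355, 0.0143, 0, 0, -5.3], [45, 0.0473, -0.0312, 0.0144, 0, 0, -5.3], [45, 0.0499, -0.0267, 0.0143, 0, 0, -5.3], [45, 0.0521, -0.022, 0.0144, 0, 0, -5.3], [45, 0.054, -0.0171, 0.0143, 0, 0, -5.3], [45, 0.0553, -0.0121, 0.0144, 0, 0, -5.3], [45, 0.0562, -0.0068, 0.0143, 0, 0, -5.31], [45, 0.0566, -0.0017, 0.0144, 0, 0, -5.3]]
[[45, 0.0, 0.0, 0.0268, 0, 0, 0.0], [45, 0.0, 0.0, 0.0268, 0, 0, 0.0], [45, 0.0, 0.0, 0.0269, 0, 0, 0.0]]
```

>>> play_rows --pt "45 0.044 -0.0355 0.0143 0 0 -5.3" --pt "45 0.0473 -0.0312 0.0144 0 0 -5.3" --pt "45 0.05 -0.0267 0.0143 0 0 -5.3" --pt "45 0.052 -0.022 0.0144 0 0 -5.3" --pt "45 0.054 -0.017 0.0143 0 0 -5.3" --pt "45 0.0553 -0.012 0.0144 0 0 -5.3" --pt "45 0.0562 -0.007 0.0143 0 0 -5.3" --pt "45 0.0566 -0.0017 0.0144 0 0 -5.3"

```text
clock: 1.9
tool_pos: [0.4599, -0.1733, 0.2897]
eef_rot: [0.84, 0.543, 0.0, 0.0]
contact_force: [0.5, -1.0, 0.1]
opening: 0.448
finger_force: 0.0
```

>>> play_rows --pt "45 0 0 0 0 0 0" --pt "45 0 0 0 0 0 0"

```text
clock: 2.15
tool_pos: [0.4588, -0.1751, 0.2899]
eef_rot: [0.841, 0.542, -0.0, 0.0]
contact_force: [0.1, -0.2, -0.8]
opening: 0.455
finger_force: 0.0
```

```bash
python3 - <<'E'
from plan import *
p=now();g=np.array([.459,-.1747,.2095,65.6])
rows(p,lin(p,g,4),45)
E
```

```text
t 2.15 p [ 0.4588 -0.1751  0.2899] yaw 65.57 tilt [-0.0005 -0.0007] F [ 0.06 -0.17 -0.83] M [-0.02  0.02  0.03] op 0.455 ff 0.0
[[45, 0.0001, 0.0, 0.0201, 0, 0, -0.01], [45, 0.0001, 0.0, 0.0201, 0, 0, -0.0], [45, 0.0001, 0.0, 0.0201, 0, 0, -0.01], [45, 0.0002, 0.0, 0.0201, 0, 0, -0.01]]
```

>>> play_rows --pt "45 0 0 0.02 0 0 0" --pt "45 0 0 0.02 0 0 0" --pt "45 0 0 0.02 0 0 0" --pt "45 0 0 0.02 0 0 0" --pt "45 0 0 0 0 0 0" --pt "5 0 0 0 0 0 0" --pt "5 0 0 0 0 0 0" --pt "5 0 0 0 0 0 0" --grip_force 15

```text
clock: 3.15
tool_pos: [0.4589, -0.175, 0.2105]
eef_rot: [0.841, 0.542, 0.0, 0.0]
contact_force: [-1.2, 0.4, -0.6]
opening: 0.136
finger_force: 14.5
```

>>> play_rows --pt "5 0 0 0 0 0 0" --pt "5 0 0 0 0 0 0"

```text
clock: 3.4
tool_pos: [0.459, -0.1747, 0.2102]
eef_rot: [0.841, 0.542, 0.0, 0.0]
contact_force: [-0.3, 0.5, 3.6]
opening: 0.132
finger_force: 15.0
```

```bash
python3 - <<'E'
from plan import *
p=now()
E
```

```text
t 3.4 p [ 0.459  -0.1747  0.2102] yaw 65.6 tilt [ 0.0004 -0.0002] F [-0.26  0.54  3.64] M [-0.04 -0.05 -0.02] op 0.132 ff 14.99
```

```bash
cat >> plan.py <<'E'
def barpose(C,u,z=.2612,off=(0,0)):
    """C=(cx,cy,yaw deg) bar; u: bore-centre position along axis in m (0 at start of the bend); off=(along,lateral) of TCP minus carriage"""
    b=C[2]
    if u<=0: X=np.array([.12,u]);h=90
    else:
        a=u/.12;h=90+np.degrees(a);X=.12*np.array([np.cos(a),np.sin(a)])
    a=np.radians(b);R=np.array([[np.cos(a),-np.sin(a)],[np.sin(a),np.cos(a)]])
    h=np.radians(h+b);t=np.array([np.cos(h),np.sin(h)]);n=np.array([-t[1],t[0]])
    return np.array([*(R@X+C[:2]+off[0]*t+off[1]*n),z,np.degrees(h)])
E
python3 - <<'E'
from plan import *
C=(.498,.1245,-26.7)
p=now(0);g=p.copy();g[2]=.30;q=rows(p,lin(p,g,2),5)
h=barpose(C,-.1);h[2]=.30;print(h)
q=rows(q,lin(q,h,4),5);h[2]=.2612;rows(q,lin(q,h,2),5)
E
```

```text
[[5, 0.0, 0.0, -0.0449, 0, 0, -0.0], [5, 0.0, 0.0, -0.0449, 0, 0, -0.0]]
[ 5.60272667e-01 -1.87554187e-02  3.00000000e-01  6.33000000e+01]
[[5, 0.046, 0.0069, -0.0, 0, 0, 0.57], [5, 0.046, 0.0065, -0.0, 0, 0, 0.58], [5, 0.0461, 0.0061, -0.0, 0, 0, 0.57], [5, 0.0462, 0.0055, -0.0, 0, 0, 0.58]]
[[5, -0.0, 0.0, 0.0194, 0, 0, -0.0], [5, -0.0, 0.0, 0.0194, 0, 0, -0.0]]
```

>>> play_rows --pt "5 0 0 -0.045 0 0 0" --pt "5 0 0 -0.045 0 0 0" --pt "5 0.046 0.007 0 0 0 0.6" --pt "5 0.046 0.0065 0 0 0 0.6" --pt "5 0.046 0.006 0 0 0 0.5" --pt "5 0.046 0.0055 0 0 0 0.6" --pt "5 0 0 0.0195 0 0 0" --pt "5 0 0 0.0195 0 0 0"

```text
clock: 4.4
tool_pos: [0.5602, -0.0182, 0.2603]
eef_rot: [0.851, 0.525, 0.0, 0.0]
contact_force: [0.3, 0.1, -0.8]
opening: 0.14
finger_force: 15.0
```

>>> play_rows --pt "5 0 0 0 0 0 0" --pt "5 0 0 0 0 0 0"

```text
clock: 4.65
tool_pos: [0.5602, -0.0191, 0.2613]
eef_rot: [0.851, 0.525, 0.0, 0.0]
contact_force: [0.9, 0.1, -0.3]
opening: 0.136
finger_force: 15.0
```

```bash
python3 - <<'E'
from plan import *; from h import *
p=now();ims={c:cams.snapshot(c) for c in P}
bb=(.498,.1245,np.radians(-26.7));bc=p
print([(d['score'],d['mask'].sum(),np.argwhere(d['mask']).mean(0)[::-1].round(1)) for d in finder.regions_of('side','carriage')])
v=[]
for c,(x,y,w,h) in dict(top=(250,180,80,60),side=(295,190,80,90)).items():
    k=5;im=cv2.resize(np.ascontiguousarray(ims[c][y:y+h,x:x+w,::-1]),None,fx=k,fy=k,interpolation=cv2.INTER_CUBIC)
    g=lambda X:np.round((proj(c,X)+.5-[x,y])*k).astype(np.int32)
    raw=im.copy()
    for s in(.005,-.005):
        b=barpts();n=b.copy();n[:,2]=0;n[:40,1]=0;n/=np.linalg.norm(n,axis=1)[:,None]
        cv2.polylines(im,[g((b+s*n)@rz(bb[2]).T+[*bb[:2],0])],False,(0,255,255),1)
    for q in parts: cv2.polylines(im,[cv2.convexHull(g(q@rz(np.radians(p[3])).T+[p[0],p[1],p[2]-.2102]))],True,(0,255,0),1)
    v+=[im]
H=450;v[0]=cv2.copyMakeBorder(v[0],0,150,0,0,cv2.BORDER_CONSTANT)
cv2.imwrite('pics/held.png',np.hstack(v))
E
```

```text
t 4.65 p [ 0.5602 -0.0191  0.2613] yaw 63.28 tilt [ 0.0004 -0.    ] F [ 0.88  0.06 -0.3 ] M [ 0.02 -0.06 -0.01] op 0.136 ff 14.99
[(0.8, np.int64(544), array([317.4, 252.2])), (0.8, np.int64(1009), array([249.3, 375.3])), (0.74, np.int64(769), array([317.5, 320.2]))]
```

View pics/held.png

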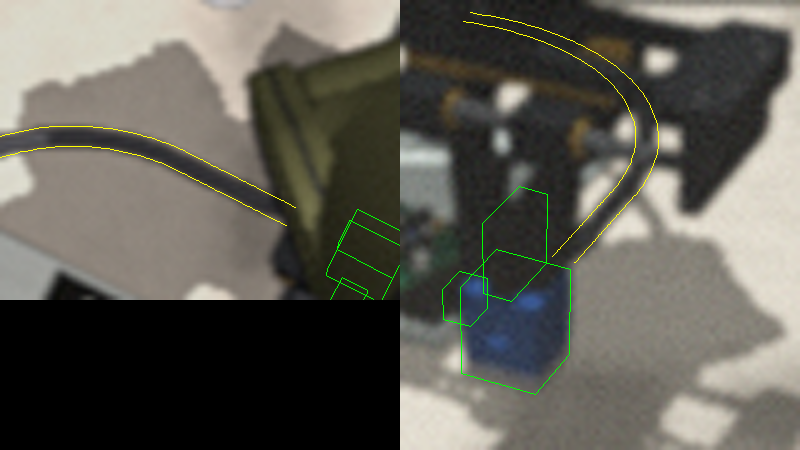

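The top view is blocked by the arm. In the side view the carriage is held where predicted, though its lower edge at about (535,375) looks higher than the outline at (537,394). I'll compare blue-pixel extents with the first picture.

```bash
python3 - <<'E'
from plan import *; from h import *
p=now(0);cur=cams.snapshot('side').astype(int);ini=cv2.imread('pics/side0.png')[:,:,::-1].astype(int)
def ext(im,box,pose):
    x0,y0,x1,y1=box;s=im[y0:y1,x0:x1];b=(s[...,2]-s[...,0]>12)
    n,l,st,ce=cv2.connectedComponentsWithStats(b.astype(np.uint8));i=1+st[1:,4].argmax();k=l==i
    q=np.argwhere(k)[:,::-1]+[x0,y0]
    m=proj('side',parts[0]@rz(np.radians(pose[3])).T+[pose[0],pose[1],pose[2]])
    print('n',k.sum(),'blue lo',np.percentile(q,1,axis=0),'hi',np.percentile(q,99,axis=0),'model',m.min(0).round(1),m.max(0).round(1))
    # bottom boundary per column
    print([(c,q[q[:,0]==c][:,1].max()) for c in range(q[:,0].min()+2,q[:,0].max()-1,3)])
    print(m[[0,2,4,6]].round(1).tolist())
ext(ini,(235,300,285,350),(.459,-.1747,0,65.5))
ext(cur,(300,225,350,280),(p[0],p[1],p[2]-.2102,p[3]))
print(cur[255:272,319].tolist()); print(cur[262,300:334].tolist())
E
```

```text
n 379 blue lo [245. 318.] hi [268. 342.] model [244.2 313.1] [271.4 347.2]
[(246, np.int64(335)), (249, np.int64(339)), (252, np.int64(340)), (255, np.int64(341)), (258, np.int64(342)), (261, np.int64(343)), (264, np.int64(335)), (267, np.int64(332))]
[[262.6, 347.2], [246.4, 341.5], [271.4, 335.6], [255.6, 330.2]]
n 339 blue lo [307. 245.] hi [328. 264.] model [306.5 239.2] [328.6 268.2]
[(309, np.int64(261)), (312, np.int64(262)), (315, np.int64(263)), (318, np.int64(264)), (321, np.int64(265)), (324, np.int64(261))]
[[321.6, 268.2], [306.8, 263.9], [328.3, 260.2], [313.9, 256.1]]
[[49, 57, 79], [42, 57, 80], [49, 58, 78], [49, 62, 82], [50, 62, 84], [53, 63, 89], [55, 64, 86], [47, 61, 84], [57, 67, 87], [77, 79, 93], [86, 85, 90], [98, 96, 98], [102, 99, 95], [115, 107, 105], [113, 114, 103], [117, 112, 102], [112, 110, 100]]
[[135, 133, 123], [130, 130, 119], [144, 140, 132], [164, 155, 145], [198, 192, 179], [210, 207, 191], [220, 217, 203], [194, 186, 176], [145, 140, 137], [100, 98, 103], [86, 85, 98], [78, 82, 92], [74, 81, 94], [62, 72, 90], [59, 68, 86], [56, 67, 86], [47, 57, 80], [55, 67, 87], [54, 64, 89], [47, 61, 84], [52, 60, 84], [46, 57, 80], [51, 60, 78], [56, 60, 74], [60, 63, 72], [67, 69, 72], [84, 80, 80], [102, 96, 93], [111, 104, 97], [118, 115, 108], [117, 114, 102], [120, 117, 109], [123, 119, 110], [116, 114, 106]]
```

No slip: the offset between blue edge and model is the same as before (the grey foot). I'll thread slowly with a light grip.

>>> play_rows --pt "5 0.006 0 0 0 0 0" --pt "5 0.006 0 0 0 0 0" --pt "5 0.006 0 0 0 0 0" --pt "5 0.004 0 0 0 0 0" --pt "5 0.003 0 0 0 0 0" --pt "5 0.002 0 0 0 0 0" --pt "5 0.002 0 0 0 0 0" --pt "5 0.002 0 0 0 0 0" --grip_force 8

```text
clock: 5.85
tool_pos: [0.574, 0.0086, 0.2609]
eef_rot: [0.851, 0.525, -0.0, 0.0]
contact_force: [-0.2, -0.2, -2.0]
opening: 0.138
finger_force: 8.0
```

>>> play_rows --pt "5 0.002 0 0 0 0 0" --pt "5 0.002 0 0 0 0 0" --pt "5 0.002 0 0 0 0 0" --pt "5 0.002 0 0 0 0 0"

```text
clock: 6.35
tool_pos: [0.5777, 0.0159, 0.2609]
eef_rot: [0.851, 0.525, -0.0, 0.0]
contact_force: [-0.5, 0.2, -1.7]
opening: 0.134
finger_force: 8.0
```

```bash
python3 -c "
from plan import *
now()"
```

```text
t 6.35 p [0.5777 0.0159 0.2609] yaw 63.29 tilt [ 0.     -0.0001] F [-0.5   0.19 -1.69] M [-0.04 -0.04 -0.  ] op 0.134 ff 7.99
```

Threading cleanly.

>>> play_rows --pt "5 0.002 0 0 0 0 0" --pt "5 0.002 0 0 0 0 0" --pt "5 0.002 0 0 0 0 0" --pt "5 0.002 0 0 0 0 0" --pt "5 0 0 0 0 0 0"

```text
clock: 6.98
tool_pos: [0.5813, 0.0231, 0.2609]
eef_rot: [0.851, 0.525, 0.0, -0.0]
contact_force: [-0.1, -0.1, -1.6]
opening: 0.138
finger_force: 8.0
```

>>> play_rows --pt "5 0.002 0 0 0 0 0" --pt "5 0.002 0 0 0 0 0" --pt "5 0.002 0 0 0 0 0" --pt "5 0.002 0 0 0 0 0" --pt "5 0 0 0 0 0 0"

```text
clock: 7.6
tool_pos: [0.5849, 0.0303, 0.2609]
eef_rot: [0.851, 0.525, 0.0, -0.0]
contact_force: [1.0, 0.2, -1.6]
opening: 0.135
finger_force: 8.0
```

```bash
python3 -c "
from plan import *
now()"
```

```text
t 7.6 p [0.5849 0.0303 0.2609] yaw 63.31 tilt [0.0001 0.0001] F [ 0.97  0.19 -1.56] M [-0.11 -0.05 -0.05] op 0.135 ff 7.99
```

>>> play_rows --pt "5 0 0.0005 0 0 0 0" --pt "5 0 0.0005 0 0 0 0" --pt "5 0 0 0 0 0 0"

```text
clock: 7.98
tool_pos: [0.5855, 0.0296, 0.2609]
eef_rot: [0.851, 0.525, -0.0, -0.0]
contact_force: [-1.4, 0.9, -0.4]
opening: 0.135
finger_force: 8.0
```

>>> play_rows --pt "5 0 0.0005 0 0 0 0" --pt "5 0 0.0005 0 0 0 0" --pt "5 0 0 0 0 0 0"

```text
clock: 8.35
tool_pos: [0.586, 0.0295, 0.2608]
eef_rot: [0.851, 0.525, -0.001, -0.001]
contact_force: [-2.9, 1.3, 0.9]
opening: 0.136
finger_force: 8.0
```

```bash
python3 -c "
from plan import *
now()"
```

```text
t 8.35 p [0.586  0.0295 0.2608] yaw 63.32 tilt [-0.0018  0.0001] F [-2.87  1.35  0.85] M [0.26 0.8  0.02] op 0.136 ff 8.02
```

>>> play_rows --pt "5 0 -0.001 0 0 0 0" --pt "5 0 -0.001 0 0 0 0" --pt "5 0 -0.0005 0 0 0 0" --pt "5 0 -0.0005 0 0 0 0" --pt "5 0 0 0 0 0 0"

```text
clock: 8.98
tool_pos: [0.5842, 0.0304, 0.261]
eef_rot: [0.851, 0.525, 0.0, 0.0]
contact_force: [-0.3, -0.1, -1.3]
opening: 0.136
finger_force: 8.0
```

```bash
cat >> plan.py <<'E'
def avg(n=5):
    from plant import cams
    F=[];p=now(0);a=np.radians(p[3])
    for _ in range(n):
        cams.snapshot('side');s=status.get_state();F.append([*s['contact_force'],*s['moment']])
    F=np.mean(F,0);p=now(0)
    c,s_=np.cos(a),np.sin(a)
    print('t',round(s['clock'],2),'p',p.round(4),'F along %.2f left %.2f up %.2f'%(F[0]*c+F[1]*s_,-F[0]*s_+F[1]*c,F[2]),'M about along %.2f left %.2f up %.2f'%(F[3]*c+F[4]*s_,-F[3]*s_+F[4]*c,F[5]),'op',round(s['opening'],3))
E
python3 -c "
from plan import *
avg()"
```

```text
t 9.22 p [5.8400e-01 3.0500e-02 2.6090e-01 6.3292e+01] F along 0.01 left 0.03 up -0.80 M about along -0.05 left 0.01 up 0.01 op 0.137
```

Pushing left at the lateral wall raised the force by about 1.6 N/mm, so the lateral contact is soft. The bar lies about 1.1 mm further left than I fitted. I'll update the estimate and slide on.

```bash
python3 - <<'E'
from plan import *
C=(.497,.125,-26.7);p=now(0);print(barpose(C,-.045,.261))
us=np.arange(-.041,.024,.004)
rows(p,[barpose(C,u,.2611,(0,.0004 if u>0 else 0)) for u in us],5)
E
```

```text
[5.83985212e-01 3.08800077e-02 2.61000000e-01 6.33000000e+01]
[[5, 0.0043, -0.0002, -0.0002, 0, 0, -0.01], [5, 0.004, 0.0, 0.0, 0, 0, 0.0], [5, 0.004, 0.0, 0.0, 0, 0, 0.0], [5, 0.004, 0.0, 0.0, 0, 0, 0.0], [5, 0.004, 0.0, 0.0, 0, 0, 0.0], [5, 0.004, 0.0, 0.0, 0, 0, 0.0], [5, 0.004, 0.0, 0.0, 0, 0, 0.0], [5, 0.004, 0.0, 0.0, 0, 0, 0.0]]
[[5, 0.004, 0.0, 0.0, 0, 0, 0.0], [5, 0.004, 0.0, 0.0, 0, 0, 0.0], [5, 0.004, 0.0, 0.0, 0, 0, 0.0], [5, 0.004, -0.0004, 0.0, 0, 0, -1.43], [5, 0.004, -0.0001, 0.0, 0, 0, -1.91], [5, 0.004, -0.0, 0.0, 0, 0, -1.91], [5, 0.004, -0.0001, 0.0, 0, 0, -1.91], [5, 0.004, -0.0001, 0.0, 0, 0, -1.91]]
[[5, 0.004, -0.0, 0.0, 0, 0, -1.91]]
```

```bash
cat >> plan.py <<'E'
def bp(C,u,z=.2611): return (barpose(C,u-.01,z)+barpose(C,u+.01,z))/2
E
python3 - <<'E'
from plan import *
C=(.497,.125,-26.7);p=now(0)
rows(p,[bp(C,u) for u in np.arange(-.041,.024,.004)],5)
E
```

```text
[[5, 0.0043, -0.0002, -0.0002, 0, 0, -0.01], [5, 0.004, 0.0, 0.0, 0, 0, 0.0], [5, 0.004, 0.0, 0.0, 0, 0, 0.0], [5, 0.004, 0.0, 0.0, 0, 0, 0.0], [5, 0.004, 0.0, 0.0, 0, 0, 0.0], [5, 0.004, 0.0, 0.0, 0, 0, 0.0], [5, 0.004, 0.0, 0.0, 0, 0, 0.0], [5, 0.004, 0.0, 0.0, 0, 0, 0.0]]
[[5, 0.004, 0.0, 0.0, 0, 0, -0.24], [5, 0.004, 0.0, 0.0, 0, 0, -0.95], [5, 0.004, -0.0, 0.0, 0, 0, -0.96], [5, 0.004, -0.0001, 0.0, 0, 0, -0.95], [5, 0.004, 0.0, 0.0, 0, 0, -0.96], [5, 0.004, -0.0, 0.0, 0, 0, -1.19], [5, 0.004, -0.0001, 0.0, 0, 0, -1.91], [5, 0.004, -0.0001, 0.0, 0, 0, -1.91]]
[[5, 0.004, -0.0, 0.0, 0, 0, -1.91]]
```

>>> play_rows --pt "5 0.004 -0.0002 0 0 0 0" --pt "5 0.004 0 0 0 0 0" --pt "5 0.004 0 0 0 0 0" --pt "5 0.004 0 0 0 0 0" --pt "5 0.004 0 0 0 0 0" --pt "5 0.004 0 0 0 0 0"

```text
clock: 9.98
tool_pos: [0.5946, 0.0523, 0.2609]
eef_rot: [0.851, 0.525, -0.0, 0.0]
contact_force: [0.8, 0.3, -0.9]
opening: 0.133
finger_force: 8.0
```

```bash
python3 - <<'E'
from plan import *
avg()
C=(.497,.125,-26.7);p=now(0)
print(bp(C,-.021));rows(p,[bp(C,u) for u in np.arange(-.017,.03,.004)],5)
E
```

```text
t 10.22 p [5.94500e-01 5.19000e-02 2.60900e-01 6.32861e+01] F along -0.04 left -0.09 up -0.62 M about along -0.04 left 0.01 up 0.02 op 0.132
[5.94768868e-01 5.23209210e-02 2.61100000e-01 6.33000000e+01]
[[5, 0.0045, 0.0001, -0.0002, 0, 0, -0.01], [5, 0.004, -0.0, -0.0, 0, 0, -0.0], [5, 0.004, -0.0, -0.0, 0, 0, -0.24], [5, 0.004, -0.0001, -0.0, 0, 0, -0.96], [5, 0.004, 0.0, -0.0, 0, 0, -0.95], [5, 0.004, -0.0, -0.0, 0, 0, -0.96], [5, 0.004, -0.0001, -0.0, 0, 0, -0.95], [5, 0.004, 0.0, -0.0, 0, 0, -1.2]]
[[5, 0.004, -0.0001, -0.0, 0, 0, -1.91], [5, 0.004, -0.0, -0.0, 0, 0, -1.91], [5, 0.0039, -0.0001, -0.0, 0, 0, -1.91], [5, 0.004, -0.0001, -0.0, 0, 0, -1.91]]
```

>>> play_rows --pt "5 0.0045 0 0 0 0 0" --pt "5 0.004 0 0 0 0 0" --pt "5 0.004 0 0 0 0 -0.25" --pt "5 0.004 -0.0001 0 0 0 -0.95" --pt "5 0.004 0 0 0 0 -0.95" --pt "5 0.004 0 0 0 0 -0.95"

```text
clock: 10.98
tool_pos: [0.6053, 0.0744, 0.2609]
eef_rot: [0.836, 0.548, -0.0, 0.0]
contact_force: [-0.3, -0.3, -1.2]
opening: 0.136
finger_force: 8.0
```

```bash
python3 - <<'E'
from plan import *
avg()
C=(.497,.125,-26.7);p=now(0)
print(bp(C,.003));rows(p,[bp(C,u) for u in np.arange(.007,.04,.004)],5)
E
```

```text
t 11.22 p [ 0.6052  0.0739  0.2609 66.3807] F along 0.23 left -0.18 up -0.93 M about along -0.07 left -0.02 up -0.00 op 0.136
[ 0.60523258  0.07390853  0.2611     66.40352139]
[[5, 0.004, 0.0, -0.0002, 0, 0, -0.98], [5, 0.004, 0.0, -0.0, 0, 0, -1.19], [5, 0.004, -0.0001, -0.0, 0, 0, -1.91], [5, 0.004, -0.0, -0.0, 0, 0, -1.91], [5, 0.004, -0.0001, -0.0, 0, 0, -1.91], [5, 0.0039, -0.0001, -0.0, 0, 0, -1.91], [5, 0.004, -0.0, -0.0, 0, 0, -1.91], [5, 0.004, -0.0001, -0.0, 0, 0, -1.91]]
[[5, 0.004, -0.0001, -0.0, 0, 0, -1.91]]
```

>>> play_rows --pt "5 0.004 0 0 0 0 -1" --pt "5 0.004 0 0 0 0 -1.2" --pt "5 0.004 -0.0001 0 0 0 -1.9" --pt "5 0.004 0 0 0 0 -1.9" --pt "5 0.004 -0.0001 0 0 0 -1.9"

```text
clock: 11.85
tool_pos: [0.6123, 0.0931, 0.2609]
eef_rot: [0.796, 0.605, 0.0, 0.0]
contact_force: [0.0, 0.7, 0.4]
opening: 0.131
finger_force: 8.0
```

```bash
python3 - <<'E'
from plan import *
avg()
C=(.497,.125,-26.7);p=now(0)
print(bp(C,.023));rows(p,[bp(C,u) for u in np.arange(.027,.06,.004)],5)
E
```

```text
t 12.1 p [ 0.6121  0.0927  0.2609 74.2818] F along 0.02 left -0.37 up -0.67 M about along -0.08 left -0.02 up -0.01 op 0.135
[ 0.61211177  0.09260385  0.2611     74.28169107]
[[5, 0.0039, -0.0001, -0.0002, 0, 0, -1.91], [5, 0.004, -0.0, -0.0, 0, 0, -1.91], [5, 0.004, -0.0001, -0.0, 0, 0, -1.91], [5, 0.004, -0.0001, -0.0, 0, 0, -1.91], [5, 0.004, -0.0, -0.0, 0, 0, -1.91], [5, 0.0039, -0.0001, -0.0, 0, 0, -1.91], [5, 0.004, -0.0001, -0.0, 0, 0, -1.91], [5, 0.004, -0.0, -0.0, 0, 0, -1.91]]
[[5, 0.004, -0.0001, -0.0, 0, 0, -1.91]]
```

>>> play_rows --pt "5 0.004 0 0 0 0 -1.9" --pt "5 0.004 0 0 0 0 -1.9" --pt "5 0.004 -0.0001 0 0 0 -1.9" --pt "5 0.004 0 0 0 0 -1.9" --pt "5 0.004 0 0 0 0 -1.9"

```text
clock: 12.72
tool_pos: [0.6162, 0.1127, 0.2609]
eef_rot: [0.744, 0.669, -0.0, -0.0]
contact_force: [0.2, 0.8, -0.5]
opening: 0.133
finger_force: 8.0
```

```bash
python3 - <<'E'
from plan import *
avg()
C=(.497,.125,-26.7);p=now(0)
print(bp(C,.043));rows(p,[bp(C,u) for u in np.arange(.047,.08,.004)],5)
E
```

```text
t 12.97 p [ 0.6162  0.1122  0.2609 83.7785] F along 0.58 left 0.25 up -1.04 M about along -0.08 left 0.03 up 0.01 op 0.133
[ 0.61589109  0.11214935  0.2611     83.83098766]
[[5, 0.0039, -0.0003, -0.0002, 0, 0, -1.96], [5, 0.004, -0.0001, -0.0, 0, 0, -1.91], [5, 0.004, -0.0001, -0.0, 0, 0, -1.91], [5, 0.004, -0.0, -0.0, 0, 0, -1.91], [5, 0.0039, -0.0001, -0.0, 0, 0, -1.91], [5, 0.004, -0.0001, -0.0, 0, 0, -1.91], [5, 0.004, -0.0, -0.0, 0, 0, -1.91], [5, 0.004, -0.0001, -0.0, 0, 0, -1.91]]
[[5, 0.004, -0.0001, -0.0, 0, 0, -1.91]]
```

>>> play_rows --pt "5 0.004 -0.0003 0 0 0 -1.95" --pt "5 0.004 -0.0001 0 0 0 -1.9" --pt "5 0.004 -0.0001 0 0 0 -1.9" --pt "5 0.004 0 0 0 0 -1.9" --pt "5 0.004 -0.0001 0 0 0 -1.9"

```text
clock: 13.6
tool_pos: [0.6164, 0.1327, 0.2609]
eef_rot: [0.685, 0.728, 0.0, 0.0]
contact_force: [-0.1, 1.0, -0.9]
opening: 0.136
finger_force: 8.0
```

```bash
python3 - <<'E'
from plan import *
avg()
C=(.497,.125,-26.7);p=now(0)
print(bp(C,.063));rows(p,[bp(C,u) for u in np.arange(.067,.1,.004)],5)
E
```

```text
t 13.85 p [ 0.6164  0.1322  0.2609 93.3279] F along -0.30 left -0.07 up -0.95 M about along -0.09 left 0.01 up 0.01 op 0.138
[ 0.61637552  0.13205099  0.2611     93.38028424]
[[5, 0.0038, -0.0001, -0.0002, 0, 0, -1.96], [5, 0.004, -0.0001, -0.0, 0, 0, -1.91], [5, 0.004, -0.0001, -0.0, 0, 0, -1.91], [5, 0.004, -0.0, -0.0, 0, 0, -1.91], [5, 0.004, -0.0001, -0.0, 0, 0, -1.91], [5, 0.0039, -0.0001, -0.0, 0, 0, -1.91], [5, 0.004, -0.0, -0.0, 0, 0, -1.91], [5, 0.004, -0.0001, -0.0, 0, 0, -1.91]]
[[5, 0.004, -0.0, -0.0, 0, 0, -1.91]]
```

>>> play_rows --pt "5 0.004 -0.0001 0 0 0 -1.95" --pt "5 0.004 -0.0001 0 0 0 -1.9" --pt "5 0.004 -0.0001 0 0 0 -1.9" --pt "5 0.004 0 0 0 0 -1.9" --pt "5 0.004 -0.0001 0 0 0 -1.9"

```text
clock: 14.48
tool_pos: [0.6135, 0.1525, 0.2609]
eef_rot: [0.622, 0.783, 0.0, 0.0]
contact_force: [-0.4, -0.4, 0.6]
opening: 0.133
finger_force: 8.0
```

```bash
python3 - <<'E'
from plan import *; from h import *
avg()
C=(.497,.125,-26.7);p=now(0)
print(bp(C,.083));rows(p,[bp(C,u) for u in np.arange(.085,.101,.002)],5)
# collar angle from first pictures: red pixels' centroid vs model
for c,f,(x0,y0,x1,y1) in(('top','pics/top0.png',(218,210,240,230)),('side','pics/side0.png',(318,188,338,208))):
    im=cv2.imread(f)[:,:,::-1].astype(int)[y0:y1,x0:x1];m=(im[...,0]-im[...,1]>50);q=np.argwhere(m).mean(0)[::-1]+[x0,y0]
    best=min((np.linalg.norm(proj(c,[rz(np.radians(C[2]))@[.12*np.cos(a),.12*np.sin(a),.079]+[*C[:2],0]])[0]-q),np.degrees(a)) for a in np.radians(np.arange(50,95,.2)))
    print(c,q.round(1),m.sum(),'centre angle',best[1].round(1),'px err',best[0].round(2),'face u',np.radians(best[1])*.12-.007)
E
```

```text
t 14.72 p [  0.6136   0.152    0.2609 102.8788] F along -0.02 left -0.12 up -1.03 M about along -0.05 left 0.04 up -0.01 op 0.138
[  0.61355163   0.15175722   0.2611     102.92958083]
[[5, 0.0017, -0.0001, -0.0002, 0, 0, -1.01], [5, 0.002, -0.0, -0.0, 0, 0, -0.95], [5, 0.002, -0.0, -0.0, 0, 0, -0.96], [5, 0.002, -0.0, -0.0, 0, 0, -0.95], [5, 0.002, -0.0, -0.0, 0, 0, -0.96], [5, 0.002, -0.0001, -0.0, 0, 0, -0.95], [5, 0.002, 0.0, -0.0, 0, 0, -0.96], [5, 0.002, 0.0, -0.0, 0, 0, -0.95]]
top [228.9 220.4] 48 centre angle 71.0 px err 0.16 face u 0.1417020522699175
side [325.7 196.2] 24 centre angle 73.2 px err 0.1 face u 0.1463097214951826
```

The collar face is at u ≈ 0.142–0.146, so contact should come at about 0.117–0.13. I'll raise the grip now so the pads carry the pressing moment, then advance to about 0.107.

>>> play_rows --pt "5 0.002 -0.0001 0 0 0 -1" --pt "5 0.003 -0.0001 0 0 0 -1.4" --pt "5 0.003 0 0 0 0 -1.45" --pt "5 0.003 -0.0001 0 0 0 -1.45" --pt "5 0.003 0 0 0 0 -1.4" --pt "5 0.003 -0.0001 0 0 0 -1.45" --pt "5 0.003 0 0 0 0 -1.45" --pt "5 0.003 -0.0001 0 0 0 -1.4" --grip_force 50

```text
clock: 15.72
tool_pos: [0.606, 0.1741, 0.2609]
eef_rot: [0.545, 0.839, -0.0, 0.0]
contact_force: [0.3, 0.2, -0.3]
opening: 0.131
finger_force: 50.0
```

```bash
python3 - <<'E'
from plan import *
avg()
C=(.497,.125,-26.7);p=now(0)
print(bp(C,.106));rows(p,[bp(C,u) for u in np.arange(.108,.126,.002)],5)
E
```

```text
t 15.97 p [  0.6061   0.1738   0.2609 113.8815] F along 0.04 left -0.20 up -1.10 M about along -0.10 left 0.07 up -0.01 op 0.13
[  0.60632022   0.17346979   0.2611     113.9112719 ]
[[5, 0.0016, 0.0, -0.0002, 0, 0, -0.98], [5, 0.002, 0.0, 0.0, 0, 0, -0.96], [5, 0.002, 0.0, 0.0, 0, 0, -0.95], [5, 0.002, -0.0, 0.0, 0, 0, -0.96], [5, 0.002, -0.0, 0.0, 0, 0, -0.95], [5, 0.002, -0.0001, 0.0, 0, 0, -0.96], [5, 0.0019, 0.0, 0.0, 0, 0, -0.95], [5, 0.002, 0.0, 0.0, 0, 0, -0.96]]
[[5, 0.002, -0.0, 0.0, 0, 0, -0.95]]
```

>>> play_rows --pt "5 0.0015 0 0 0 0 -0.7" --pt "5 0.0015 0 0 0 0 -0.7" --pt "5 0.0015 0 0 0 0 -0.7" --pt "5 0.0015 0 0 0 0 -0.75" --pt "5 0 0 0 0 0 0"

```text
clock: 16.6
tool_pos: [0.6034, 0.1796, 0.2609]
eef_rot: [0.524, 0.852, 0.0, -0.0]
contact_force: [1.5, 0.0, -1.3]
opening: 0.13
finger_force: 50.0
```

```bash
python3 - <<'E'
from plan import *
avg(3)
E
```

```text
t 16.75 p [  0.6035   0.1794   0.2609 116.7424] F along -0.28 left -0.54 up -0.62 M about along -0.12 left 0.03 up 0.01 op 0.129
```

>>> play_rows --pt "5 0.0012 0 0 0 0 -0.6" --pt "5 0.0012 0 0 0 0 -0.55" --pt "5 0.0012 0 0 0 0 -0.55" --pt "5 0 0 0 0 0 0"

```text
clock: 17.25
tool_pos: [0.6018, 0.1827, 0.2609]
eef_rot: [0.512, 0.859, 0.0, -0.0]
contact_force: [-0.0, -0.1, -0.4]
opening: 0.132
finger_force: 50.0
```

```bash
python3 - <<'E'
from plan import *
avg(3)
print(bp((.497,.125,-26.7),.116))
E
```

```text
t 17.4 p [  0.6019   0.1825   0.2609 118.4414] F along 0.07 left 0.00 up -0.79 M about along -0.10 left 0.05 up 0.03 op 0.132
[  0.60190638   0.18240106   0.2611     118.6859202 ]
```

>>> play_rows --pt "5 0.0012 0 0 0 0 -0.65" --pt "5 0.0012 0 0 0 0 -0.6" --pt "5 0.0012 0 0 0 0 -0.6" --pt "5 0 0 0 0 0 0"

```text
clock: 17.9
tool_pos: [0.6003, 0.1854, 0.2609]
eef_rot: [0.498, 0.867, -0.0, 0.0]
contact_force: [1.1, 0.2, -1.3]
opening: 0.128
finger_force: 50.0
```

```bash
python3 - <<'E'
from plan import *
avg(3)
print(bp((.497,.125,-26.7),.1195))
E
```

```text
t 18.05 p [  0.6003   0.1854   0.2609 120.2743] F along -0.61 left 0.07 up -0.36 M about along -0.16 left 0.39 up 0.02 op 0.129
[  0.6001878    0.18543599   0.2611     120.3570471 ]
```

The moment hints at first contact, so I'll press on in small steps.

>>> play_rows --pt "5 0.001 0 0 0 0 -0.3" --pt "5 0 0 0 0 0 0" --pt "5 0 0 0 0 0 0"

```text
clock: 18.42
tool_pos: [0.6001, 0.1859, 0.261]
eef_rot: [0.496, 0.868, -0.0, 0.001]
contact_force: [2.4, -3.1, -0.7]
opening: 0.129
finger_force: 50.0
```

```bash
python3 - <<'E'
from plan import *
avg(5)
E
```

```text
t 18.68 p [  0.6     0.186   0.261 120.564] F along -5.25 left -1.17 up -0.61 M about along -0.33 left 1.25 up 0.03 op 0.134
```

>>> play_rows --pt "5 0.0004 0.0002 0 0 0 0" --pt "5 0 0 0 0 0 0" --pt "5 0 0 0 0 0 0"

```text
clock: 19.05
tool_pos: [0.6, 0.1861, 0.2609]
eef_rot: [0.496, 0.868, -0.0, 0.001]
contact_force: [3.4, -4.7, -1.1]
opening: 0.132
finger_force: 50.0
```

```bash
python3 - <<'E'
from plan import *
avg(8)
E
```

```text
t 19.45 p [  0.6      0.1861   0.261  120.5567] F along -5.80 left -0.68 up -0.38 M about along -0.28 left 1.38 up 0.03 op 0.134
```

>>> play_rows --pt "5 0.0004 0.0001 0 0 0 0" --pt "5 0.0004 0 0 0 0 0" --pt "5 0 0 0 0 0 0" --pt "5 0 0 0 0 0 0" --pt "5 0 0 0 0 0 0"

```text
clock: 20.08
tool_pos: [0.5999, 0.1864, 0.261]
eef_rot: [0.496, 0.868, -0.001, 0.001]
contact_force: [3.8, -5.0, 0.3]
opening: 0.131
finger_force: 50.0
```

```bash
python3 - <<'E'
from plan import *
avg(10)
E
```

```text
t 20.57 p [  0.5999   0.1864   0.261  120.5329] F along -6.59 left -0.66 up -0.09 M about along -0.26 left 1.61 up 0.05 op 0.133
```

>>> play_rows --pt "5 0.0004 0 0 0 0 0" --pt "5 0.0003 0 0 0 0 0" --pt "5 0 0 0 0 0 0" --pt "5 0 0 0 0 0 0" --pt "5 0 0 0 0 0 0" --pt "5 0 0 0 0 0 0" --pt "5 0 0 0 0 0 0" --pt "5 0 0 0 0 0 0"

```text
clock: 21.58
tool_pos: [0.5998, 0.1865, 0.261]
eef_rot: [0.496, 0.868, -0.001, 0.001]
contact_force: [5.1, -6.1, 0.2]
opening: 0.133
finger_force: 50.0
```

```bash
python3 - <<'E'
from plan import *
avg(12)
E
```

```text
t 22.18 p [  0.5998   0.1865   0.261  120.5096] F along -7.48 left -0.52 up 0.11 M about along -0.29 left 1.80 up 0.05 op 0.13
```

The carriage has been pressed at about 7.5 N for over a second. I'll relax the push, release and rise.

>>> play_rows --pt "5 -0.0006 0 0 0 0 0" --pt "5 -0.0006 0 0 0 0 0" --pt "5 -0.0004 0 0 0 0 0" --pt "5 0 0 0 0 0 0" --pt "20 0 0 0 0 0 0" --pt "35 0 0 0 0 0 0" --pt "45 0 0 0 0 0 0" --pt "45 0 0 0 0 0 0" --grip_force 10

```text
clock: 23.18
tool_pos: [0.5995, 0.1873, 0.2608]
eef_rot: [0.495, 0.869, 0.0, -0.0]
contact_force: [0.2, 0.3, 0.7]
opening: 0.447
finger_force: 0.0
```

>>> play_rows --pt "45 0 0 -0.01 0 0 0" --pt "45 0 0 -0.02 0 0 0" --pt "45 0 0 -0.03 0 0 0" --pt "45 0 0 -0.04 0 0 0" --pt "45 -0.04 0 -0.03 0 0 0" --pt "45 -0.05 0 0 0 0 0" --pt "45 -0.05 0 0 0 0 0" --pt "45 -0.05 0 0 0 0 0"

```text
clock: 24.18
tool_pos: [0.697, 0.022, 0.3931]
eef_rot: [0.495, 0.869, 0.001, 0.001]
contact_force: [1.1, 0.7, -0.8]
opening: 0.449
finger_force: 0.0
```

```bash
python3 - <<'E'
from plan import *; from h import *
avg(2)
v=[]
for c,(x,y,w,h) in dict(top=(200,185,100,100),side=(280,165,100,100)).items():
    im=cams.snapshot(c);v.append(cv2.resize(np.ascontiguousarray(im[y:y+h,x:x+w,::-1]),(400,400),interpolation=cv2.INTER_CUBIC))
cv2.imwrite('pics/end.png',np.hstack(v))
E
```

```text
t 24.27 p [6.986000e-01 1.540000e-02 3.919000e-01 1.199708e+02] F along -3.18 left 0.74 up -0.46 M about along -0.08 left 0.28 up 0.02 op 0.449
```

View pics/end.png

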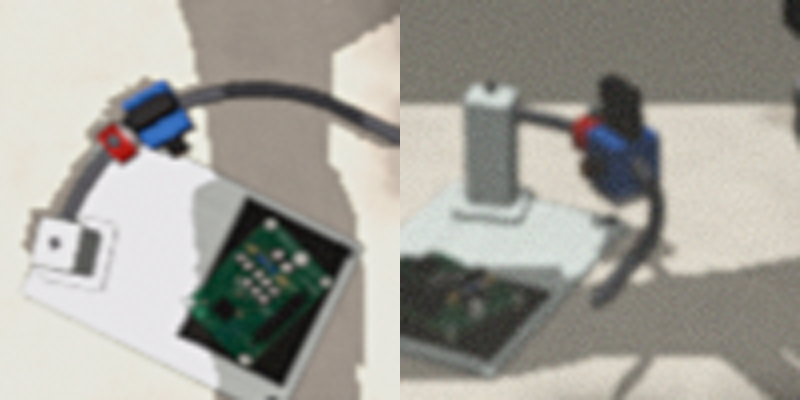

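The carriage hangs upright against the collar (blue at (160,115) and red at (118,143) in the top crop), with its sensor towards the board. I'll let the arm settle and then hand in.

>>> play_rows --pt "45 0 0 0 0 0 0" --pt "45 0 0 0 0 0 0" --pt "45 0 0 0 0 0 0" --pt "45 0 0 0 0 0 0"

```text
clock: 24.88
tool_pos: [0.6963, 0.0239, 0.391]
eef_rot: [0.495, 0.869, -0.0, 0.0]
contact_force: [0.7, 0.5, 1.1]
opening: 0.448
finger_force: 0.0
```

```bash
python3 - <<'E'
from plan import *
from plant import r
avg(3)
print(r.finish_job())
E
```

```text
t 25.02 p [6.964000e-01 2.350000e-02 3.909000e-01 1.206029e+02] F along -0.71 left -0.03 up 0.04 M about along -0.07 left 0.09 up 0.00 op 0.45
the job is handed in; nothing more can be done
None
```

I threaded the blue carriage on with its sensor facing the board, slid it round the bend to the bumper, held it at about 7.5 N (wrist reading) for over a second and released it. I handed the job in at about 25 s; no verdict was returned.

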